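# Load the porcelain tunnel dryer and set its sliders

### The job

A batch of painted porcelain is to go into the tunnel dryer. First slide the heat slider down to off and leave it off while you load; then hook every carrier over the rail at the dryer's open end and slide it along until its whole base is inside the tunnel. When all are in, set the fan slider to its tape strip, and only after that the heat slider to its own strip; leave the brushes, dishes and other things on the table as they are.

Things in the scene. Friction and masses are not known exactly. Their poses are not given: they have to be found in the camera images.
- dryer: tunnel dryer, fixed; origin on the table straight under the rail, y along the rail to the open loading end, x across. Tunnel y = -265 (closed end) to +35 mm (mouth): clear walls at x = -48 and +48 mm, floor z = 36 mm, roof top z = 203 mm with a slot x = -26 to +26 mm under the rail, open at the mouth. Room for four carriers, 65 to 70 mm apart. Heater past the closed end, 150 mm high
- rail_load (a point): middle of the rail's open loading stretch, on its axis (dryer y = +115 mm, z = 235 mm). Rod 10 mm thick; carriers are hooked on from above at dryer y = +70 to +160 mm only, then slid to -y, strap in the roof slot, grip above the roof. A hung carrier's origin is 70 mm above the table; its base is wholly inside at dryer y < +5 mm. End post at y = +200 mm up to z = 249 mm
- control: dryer's controller, fixed: grey box 112 (x) x 165 (y) x 55 mm, two horizontal sliders on its flat top, travel 100 mm along its y, off at the +y end (left as the robot sees it). Nearer the robot (x = -27 mm, cap 30 mm wide across the track): heat. Farther (x = +27 mm, cap 18 mm wide): fan. Origin: centre of its underside
- carrier1: hanging carrier, one of up to four alike (may be absent), 0.32 kg, standing on the table. Origin: centre of its underside, z up. Base plate 70 (x) x 60 (y) x 4 mm with a clay piece fixed on it; flat steel strap 24 mm wide (y) at x = -11 mm rises to a hook that bends over to +x, away from the robot at yaw 0: it goes over the rail in that direction, then down, and hangs level
- carrier1_grip (a point): centre of this carrier's wooden grip, 196 mm above its underside: 20 (x) x 12 (y) x 40 mm high, pinched from above across its y faces. It stands on the bridge of the hook (6 mm thick, 24 mm wide in y), whose underside, 170 mm above the carrier's underside, rests on the rail when hung. Gap under the bridge 18 mm wide in x, between the strap and a lip that reaches 20 mm down
- carrier2: hanging carrier, one of up to four alike (may be absent), 0.32 kg, standing on the table. Origin: centre of its underside, z up. Base plate 70 (x) x 60 (y) x 4 mm with a clay piece fixed on it; flat steel strap 24 mm wide (y) at x = -11 mm rises to a hook that bends over to +x, away from the robot at yaw 0: it goes over the rail in that direction, then down, and hangs level
- carrier2_grip (a point): centre of this carrier's wooden grip, 196 mm above its underside: 20 (x) x 12 (y) x 40 mm high, pinched from above across its y faces. It stands on the bridge of the hook (6 mm thick, 24 mm wide in y), whose underside, 170 mm above the carrier's underside, rests on the rail when hung. Gap under the bridge 18 mm wide in x, between the strap and a lip that reaches 20 mm down
- carrier3: hanging carrier, one of up to four alike (may be absent), 0.32 kg, standing on the table. Origin: centre of its underside, z up. Base plate 70 (x) x 60 (y) x 4 mm with a clay piece fixed on it; flat steel strap 24 mm wide (y) at x = -11 mm rises to a hook that bends over to +x, away from the robot at yaw 0: it goes over the rail in that direction, then down, and hangs level
- carrier3_grip (a point): centre of this carrier's wooden grip, 196 mm above its underside: 20 (x) x 12 (y) x 40 mm high, pinched from above across its y faces. It stands on the bridge of the hook (6 mm thick, 24 mm wide in y), whose underside, 170 mm above the carrier's underside, rests on the rail when hung. Gap under the bridge 18 mm wide in x, between the strap and a lip that reaches 20 mm down
- carrier4: hanging carrier, one of up to four alike (may be absent), 0.32 kg, standing on the table. Origin: centre of its underside, z up. Base plate 70 (x) x 60 (y) x 4 mm with a clay piece fixed on it; flat steel strap 24 mm wide (y) at x = -11 mm rises to a hook that bends over to +x, away from the robot at yaw 0: it goes over the rail in that direction, then down, and hangs level
- carrier4_grip (a point): centre of this carrier's wooden grip, 196 mm above its underside: 20 (x) x 12 (y) x 40 mm high, pinched from above across its y faces. It stands on the bridge of the hook (6 mm thick, 24 mm wide in y), whose underside, 170 mm above the carrier's underside, rests on the rail when hung. Gap under the bridge 18 mm wide in x, between the strap and a lip that reaches 20 mm down
- heat (a joint): heat slider, m: 0 = off, at the +y stop, growing to 0.1 towards the box's -y; stays where it is left, friction about 1.5 N
- fan (a joint): fan slider, m: 0 at the +y stop, growing to 0.1 towards the box's -y; stays where it is left, friction about 1.5 N
- heat_cap (a point): top centre of the heat slider's cap, on its black index line, 24 mm above the box's top. Cap 30 (x, across the track) x 14 (y, along the track) x 22 mm, white, its foot 2 mm above the box's top
- fan_cap (a point): top centre of the fan slider's cap, on its black index line, 24 mm above the box's top. Cap 18 (x, across the track) x 14 (y, along the track) x 22 mm, white, its foot 2 mm above the box's top
- heat_mark: the heat slider's setting: strip of yellowish masking tape 14 (x) x 5 (y) mm stuck flat on the box's top beside the heat track, 20 mm to its +x side. Origin: centre of the strip. The slider is set when the index line on its cap is level with the strip along the track
- fan_mark: the fan slider's setting: strip of yellowish masking tape 14 (x) x 5 (y) mm stuck flat on the box's top beside the fan track, 20 mm to its +x side. Origin: centre of the strip. The slider is set when the index line on its cap is level with the strip along the track
- wash_bowl: bystander: white wash bowl, 110 mm across, 55 mm high; origin at its underside
- dish_a: bystander: small blue colour dish, 68 mm across, 16 mm high; origin at its underside
- dish_b: bystander: small white colour dish, 68 mm across, 16 mm high; origin at its underside
- brush_pot: bystander: blue pot, 72 mm across, 90 mm high; origin at its underside
- brush_a: bystander: paint brush 210 mm long lying along its x on the bamboo mat; origin near its middle
- brush_b: bystander: paint brush 210 mm long lying along its x on the bamboo mat; origin near its middle
Not all that is in view belongs to the job. What is shaped like the carrier2 but orange or purple is not meant.

How it is judged (in metres and radians):
On the way, in this order (a step that is already met when the one before it is completed fails the run):
1. the heat slider is at off (value of joint heat below 0.005 m and velocity of joint heat between -0.004 and 0.004 m/s), for 0.2 s.
2. every carrier hangs on the rail wholly inside the tunnel, the heat still off (y of carrier1 in the frame of dryer between -0.25 and 0.006 m and x of carrier1 in the frame of dryer between -0.02 and 0.02 m and height (world z) of carrier1 between 0.06 and 0.082 m and angle between each of carrier1, carrier2, carrier3, carrier4's own z axis and vertical below 0.2 rad and y of carrier2 in the frame of dryer between -0.25 and 0.006 m and x of carrier2 in the frame of dryer between -0.02 and 0.02 m and height (world z) of carrier2 between 0.06 and 0.082 m and y of carrier3 in the frame of dryer between -0.25 and 0.006 m and x of carrier3 in the frame of dryer between -0.02 and 0.02 m and height (world z) of carrier3 between 0.06 and 0.082 m and y of carrier4 in the frame of dryer between -0.25 and 0.006 m and x of carrier4 in the frame of dryer between -0.02 and 0.02 m and height (world z) of carrier4 between 0.06 and 0.082 m and value of joint heat below 0.005 m), for 0.2 s.
3. the fan slider is at its tape strip, the heat still off (y of fan_cap in the frame of fan_mark between -0.004 and 0.004 m and velocity of joint fan between -0.004 and 0.004 m/s and value of joint heat below 0.005 m), for 0.3 s.
4. the heat slider is at its tape strip (y of heat_cap in the frame of heat_mark between -0.004 and 0.004 m and velocity of joint heat between -0.004 and 0.004 m/s), for 0.3 s.
At the end, for the whole second after the job is handed in: Every carrier present hangs level on the rail by its hook, at rest, with its whole base inside the tunnel mouth (1 mm allowed), and the index lines of the fan and heat sliders stand within 4 mm of the centres of their tape strips (y of carrier1 in the frame of dryer between -0.25 and 0.006 m and x of carrier1 in the frame of dryer between -0.02 and 0.02 m and height (world z) of carrier1 between 0.06 and 0.082 m and angle between each of carrier1, carrier2, carrier3, carrier4's own z axis and vertical below 0.2 rad and linear speed of each of carrier1, carrier2, carrier3, carrier4 below 0.03 m/s and y of carrier2 in the frame of dryer between -0.25 and 0.006 m and x of carrier2 in the frame of dryer between -0.02 and 0.02 m and height (world z) of carrier2 between 0.06 and 0.082 m and y of carrier3 in the frame of dryer between -0.25 and 0.006 m and x of carrier3 in the frame of dryer between -0.02 and 0.02 m and height (world z) of carrier3 between 0.06 and 0.082 m and y of carrier4 in the frame of dryer between -0.25 and 0.006 m and x of carrier4 in the frame of dryer between -0.02 and 0.02 m and height (world z) of carrier4 between 0.06 and 0.082 m and y of fan_cap in the frame of fan_mark between -0.004 and 0.004 m and y of heat_cap in the frame of heat_mark between -0.004 and 0.004 m); the robot touches nothing.
It fails at once if a bystander is pushed more than 4 cm or tipped over (distance of any of wash_bowl, dish_a, dish_b, brush_pot, brush_a, brush_b from where it was at the start of the episode above 0.04 m or angle between any of wash_bowl, dish_a, dish_b, brush_pot, brush_a, brush_b's own z axis and vertical above 0.5 rad).
Of carrier1, carrier2, carrier3, carrier4 only 3 to 4 are there at a start; the rules pass over those that are not, and their reading is None.
At some moment in a run one of carrier1, carrier2, carrier3, carrier4 may be knocked a few centimetres aside while the robot is not near it.
It also fails if it takes over 200 s, if anything falls off the work surface, if the arm or the gripper's body presses on something with over 40 N, if the wrist force passes 120 N, or if a joint passes its speed limit or range.

### The arm

A 6-joint arm with a two-finger parallel gripper is mounted at the origin on the work surface. World frame = base frame: x ahead of the robot, y to its left, z up, the work surface at z = 0. Lengths are in mm, angles in rad, forces in N, time in s.
With the tool pointing down it reaches from about 275 to 825 mm from the base axis. Payload 4.9 kg.
Tool frame: the origin (TCP) lies at the very end of the fingers, on their centre line; the grasp point (between the pads) lies 19 mm behind it; z points along the fingers, y is the line along which they close (so a half turn about z gives the same grasp; the last joint's range is limited). The gripper opens to 85 mm and grips with 20 to 120 N. Pads are 22 mm wide; open, the fingers measure 114 mm over their backs; the gripper's body (76 mm by 85 mm) begins 54 mm behind the grasp point. The pads swing forward as they close: fully open they stand 13 mm farther back than shut.
Start: joints at [-1.42, 0.326, -0.193, 1.052, 0, 1.437], TCP at [154.543, -527.859, 231.281] pointing down, gripper open.
Joint ranges: [-2.65, 2.65], [-0.97, 1.79], [-1.3, 1.35], [-1.93, 2.1], [-1.47, 1.37], [-3.14, 3.14]. Speed limits (rad/s): [2.57, 2.57, 3.14, 3.14, 3.14, 3.14].

### API

Orientations are given as [roll, pitch, yaw] about the fixed x, y, z axes, in that order (R = Rz(yaw) Ry(pitch) Rx(roll)).
In Python, from bench import bot, solve_ik, imaging gives the robot as it stands. Calls block until the motion is done:
- bot.move_ptp(position, orientation): joint-space move of the TCP to a pose.
- bot.movel(position, rot=None, max_speed=150, threshold=None): straight line of the TCP; rot=None keeps the orientation; max_speed is the mean speed in mm/s. With threshold (N) it stops when the force on the tool has changed by that much, and returns True; else False.
- bot.move_j(angles): joint-space move.
- bot.grip(opening, effort=None): opening from 0.0 (shut) to 1.0 (fully open); effort is the grip in N (None keeps the last); returns when the fingers have stopped.
- bot.dwell(seconds).
- solve_ik(position, orientation): joint angles nearest the present ones, or None.
- bot.get_state(): the state.
- imaging.capture(name): name is "scene" or "top" or "wrist"; returns the picture (400x640x3 uint8, blue, green, red); there is no depth.
- imaging.camera_model(name): a dict with "K" (3x3 intrinsics, pixels), "position" and "rotation" of the camera in the world. Camera axes: x right, y up, looking along -z (the intrinsics and any distortion apply to the point x, -y, -z); pixel columns grow to the right and rows downward; lengths in mm; the calibration is good to about 2 mm. A picture is of the moment at which its call begins: read the wrist's pose just before it. camera_model takes no time and is no camera call; for the wrist camera it gives the pose at the moment of the call.
A pose or a line that the arm cannot do raises bot.IKError and nothing moves.
- bot.sign_off(): hands the job in; it is judged then, once.
The state is a dict: "t": time; "qpos": joint angles; "joint_velocities": joint speeds; "effort": joint torques, N m; "tcp_pos": TCP position; "orientation": TCP orientation; "contact_force": force on the tool from outside, world axes, zero at the start; "wrist_torque": the same for the moment, N m; "opening": opening from 0.0 (shut) to 1.0 (fully open); "gripper_force": force on a finger pad.
Only numpy, scipy, OpenCV 4.12 (cv2) and the standard library are available. Lean on these libraries where they do the work, as an engineer would, in place of code of your own. Each camera call takes 0.05 s, during which the arm holds its last target. There are 200 camera calls.

## Working session

There is one attempt and no reset: what is moved stays moved. The work goes in short steps, each a Python script; the robot and the scene stay as the last script left them, time stands still between calls to the robot, and variables do not carry over. Pictures are saved under pics/ and viewed, at most 14 in all, crops included, and the job is handed in when it is done.

```bash
mkdir -p pics; ls
python3 - <<'E'
from bench import bot, solve_ik, imaging
import cv2
for n in ("scene","top"):
    cv2.imwrite(f"pics/{n}0.png",imaging.capture(n)); m=imaging.camera_model(n); print(n,m)
print(bot.get_state())
E
```

```text
pics
scene {'K': array([[426.05601199,   0.        , 321.11341544],
       [  0.        , 426.05601199, 205.10650886],
       [  0.        ,   0.        ,   1.        ]]), 'position': array([1402.35025495,  111.54322936, 1397.75103702]), 'rotation': array([ 0.66500217, -0.00362492,  1.56752481])}
top {'K': array([[365.40992445,   0.        , 322.9377442 ],
       [  0.        , 365.40992445, 193.83998948],
       [  0.        ,   0.        ,   1.        ]]), 'position': array([ 255.65372532,  114.85347331, 1190.93626907]), 'rotation': array([ 0.15705543, -0.02272501, -1.57338695])}
{'t': 0.1, 'qpos': array([-1.42021881e+00,  3.26879520e-01, -1.93446740e-01,  1.05203193e+00,
        3.58617090e-06,  1.43658535e+00]), 'joint_velocities': array([-0.00038705, -0.00302182,  0.00382241, -0.00059529, -0.00064902,
        0.0001281 ]), 'effort': array([ 8.84446199e-04, -4.44237435e+01,  2.63039160e+01,  7.87408644e-03,
       -1.69546352e-04,  2.28648076e-06]), 'tcp_pos': array([ 154.45338282, -527.33182644,  230.58894169]), 'orientation': array([-3.14004532e+00, -2.12544217e-04,  2.84788323e-01]), 'contact_force': array([-0.98673478,  0.45256446, -0.19349689]), 'wrist_torque': array([-0.01081808, -0.01157112,  0.03978054]), 'gripper_force': 0.0, 'opening': 0.997991164023188}
```

View both.

View pics/scene0.png

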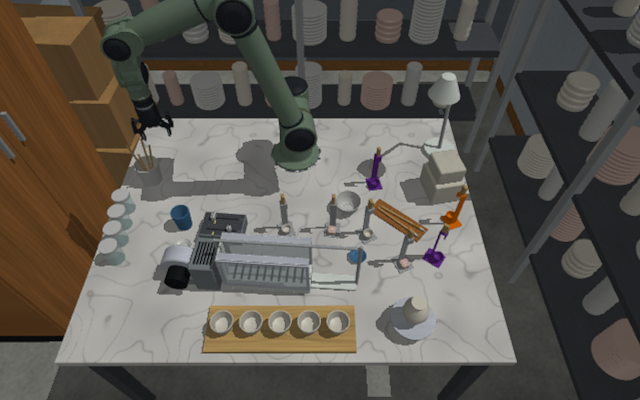

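View pics/top0.png

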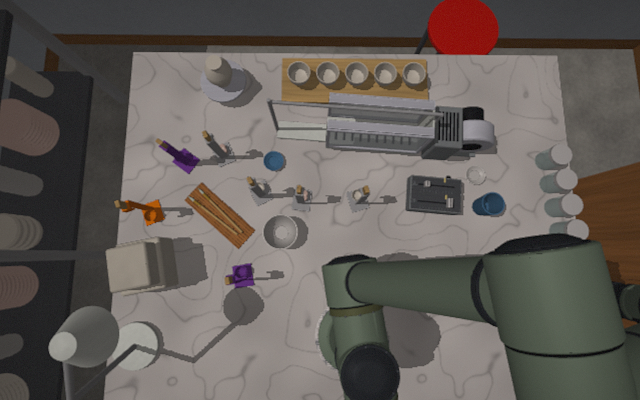

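The two views show four steel carriers, with grips at top-view px (208,135), (253,182), (300,190) and (365,190), and at scene px (407,235), (370,203), (333,198) and (283,200). Things that could be mistaken for them are the purple ones at top (180,155) and (240,273) and the orange one at (150,210). I choose the four grey ones. The controller is at top (435,195).

```bash
cat > h.py <<'E'
import numpy as np, cv2
from scipy.spatial.transform import Rotation as R
from bench import bot, solve_ik, imaging
def cam(n):
    m=imaging.camera_model(n); return m["K"],np.array(m["position"]),R.from_euler("xyz",m["rotation"]).as_matrix()
def proj(c,P):
    K,p,r=c; q=(np.atleast_2d(P)-p)@r; u=np.c_[q[:,0],-q[:,1],-q[:,2]]@K.T; return u[:,:2]/u[:,2:]
def ray(c,uv):
    K,p,r=c; d=np.linalg.solve(K,[uv[0],uv[1],1.]); return p, r@np.array([d[0],-d[1],-d[2]])
def onz(c,uv,z):
    p,d=ray(c,uv); return p+d*(z-p[2])/d[2]
def tri(obs):
    A=np.zeros((3,3));b=np.zeros(3)
    for c,uv in obs:
        p,d=ray(c,uv); d=d/np.linalg.norm(d); M=np.eye(3)-np.outer(d,d); A+=M; b+=M@p
    return np.linalg.solve(A,b)
E
python3 - <<'E'
import cv2,numpy as np
t=cv2.imread("pics/top0.png");s=cv2.imread("pics/scene0.png")
a=cv2.resize(t[120:220,190:390],None,fx=4,fy=4,interpolation=cv2.INTER_CUBIC)
b=cv2.resize(s[185:235,195:295],None,fx=4,fy=4,interpolation=cv2.INTER_CUBIC)
c=cv2.resize(t[168:218,395:495],None,fx=4,fy=4,interpolation=cv2.INTER_CUBIC)
cv2.imwrite("pics/crop1.png",np.vstack([a,np.hstack([b,c])]))
d=cv2.resize(s[180:280,260:460],None,fx=4,fy=4,interpolation=cv2.INTER_CUBIC)
cv2.imwrite("pics/crop2.png",d)
E
```

```text
(no output)
```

View pics/crop1.png

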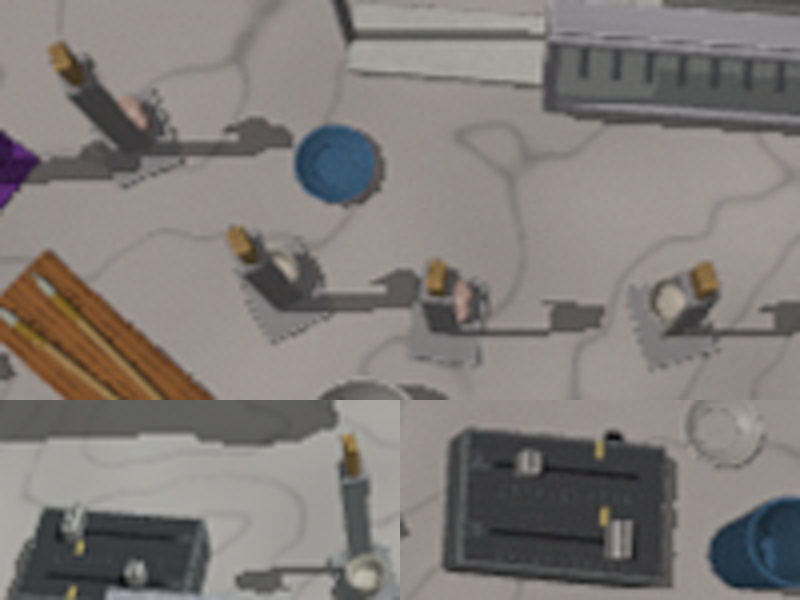

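View pics/crop2.png

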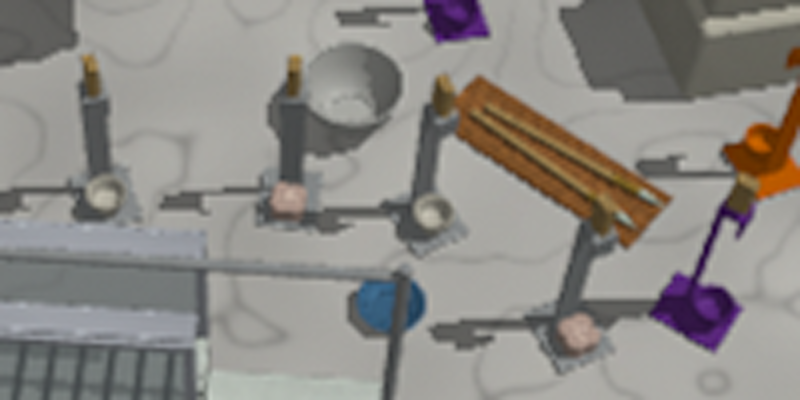

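The crop confirms four steel carriers with wooden grips. Grips in crop1 are at (67,63), (243,245), (436,277) and (705,278). The heat cap is at crop1 (620,530) with its tape at (605,516), and the fan cap is at (532,455) with its tape at (600,448).

Run:
```python
from h import *
np.set_printoptions(precision=1,suppress=True)
T=cam("top");S=cam("scene")
c1=lambda x,y:(190+x/4,120+y/4); c2=lambda x,y:(260+x/4,180+y/4); c3=lambda x,y:(395+(x-400)/4,168+(y-400)/4)
for n,a,b in [("A",(67,63),(600,213)),("B",(243,245),(444,95)),("C",(436,277),(294,76)),("D",(705,278),(91,76))]:
    P=tri([(T,c1(*a)),(S,c2(*b))]); print(n,P,proj(T,P)-c1(*a),onz(T,c1(*a),196))
print("heat",onz(T,c3(620,530),79),onz(T,c3(605,516),55)); print("fan",onz(T,c3(532,455),79),onz(T,c3(600,448),55))
print("rail post", tri([(T,(269.5,102)),(S,(361,248))]))
K,p,r=cam("wrist"); st=bot.get_state(); tr=R.from_euler("xyz",st["orientation"]).as_matrix()
print("wrist cam in tcp",tr.T@(p-st["tcp_pos"]), tr.T@r, K)
for q in ([440,-160,330],[520,30,420],[520,170,420]):
  for yaw in (0,np.pi/2,-np.pi/2): print(q,yaw,solve_ik(q,[np.pi,0,yaw]))
```

```text
A [579.5 421.  191.5] [[-0.7 -0. ]] [578.  417.7 196. ]
B [449.4 295.8 189.7] [[-1.3 -0. ]] [448.2 291.  196. ]
C [427.  161.2 189.8] [[-1.1 -0. ]] [425.9 157.9 196. ]
D [426.5 -24.8 190.2] [[-1.5 -0. ]] [425.5 -28.2 196. ]
heat [ 411.2 -304.5   79. ] [ 425.8 -302.2   55. ]
fan [ 470.2 -238.7   79. ] [ 480.6 -301.3   55. ]
rail post [664.1 243.2 231.6]
wrist cam in tcp [  76.    -0.2 -142.6] [[-0.   1.   0.3]
 [ 1.   0.  -0. ]
 [-0.   0.3 -1. ]] [[296.3   0.  319.6]
 [  0.  296.3 199.3]
 [  0.    0.    1. ]]
[440, -160, 330] 0 [-0.5  0.1 -0.2  1.2  0.   2.6]
[440, -160, 330] 1.5707963267948966 [-0.5  0.1 -0.2  1.2  0.   1.1]
[440, -160, 330] -1.5707963267948966 [-0.5  0.1 -0.2  1.2  0.  -2.1]
[520, 30, 420] 0 [-0.1  0.2  0.1  1.5  0.   3.1]
[520, 30, 420] 1.5707963267948966 [-0.1  0.2  0.1  1.5  0.   1.5]
[520, 30, 420] -1.5707963267948966 [-0.1  0.2  0.1  1.5  0.  -1.7]
[520, 170, 420] 0 [ 0.2  0.3  0.2  1.5  0.  -3. ]
[520, 170, 420] 1.5707963267948966 [0.2 0.3 0.2 1.5 0.  1.8]
[520, 170, 420] -1.5707963267948966 [ 0.2  0.3  0.2  1.5  0.  -1.4]
```

```bash
cat >> h.py <<'E'
DN=lambda yaw=0.:[np.pi,0,np.pi+yaw if yaw<=0 else yaw-np.pi]
def snap(fn):
    import pickle
    bot.dwell(0.3); c=cam("wrist"); im=imaging.capture("wrist"); cv2.imwrite(f"pics/{fn}.png",im); pickle.dump(c,open(f"pics/{fn}.pkl","wb")); return c,im
def load(fn):
    import pickle
    return pickle.load(open(f"pics/{fn}.pkl","rb")),cv2.imread(f"pics/{fn}.png")
E
python3 - <<'E'
from h import *
bot.move_ptp([440,-270,230],DN()); snap("w_ctl")
print(bot.get_state()["tcp_pos"],bot.get_state()["qpos"],bot.get_state()["t"])
E
```

```text
[ 439.87667403 -270.24847473  229.97591215] [-6.93946914e-01  2.64893163e-01 -2.81605506e-01  1.02430582e+00
 -4.21599773e-05 -6.93394820e-01] 2.2917
```

View pics/w_ctl.png

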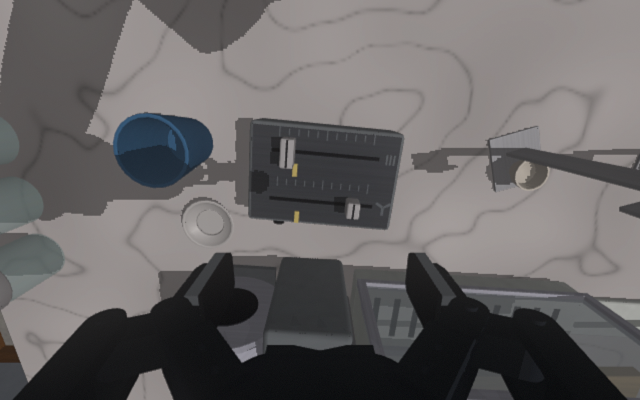

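The wrist view shows the controller at (325,175): heat cap at (287,153), fan cap at (352,209), tapes at (295,170) and (297,217).

Run:
```python
from h import *
np.set_printoptions(precision=1,suppress=True)
c,im=load("w_ctl")
cv2.imwrite("pics/ctl_crop.png",cv2.resize(im[115:235,245:405],None,fx=5,fy=5,interpolation=cv2.INTER_CUBIC))
h=cv2.cvtColor(im,cv2.COLOR_BGR2HSV); roi=np.zeros(im.shape[:2],np.uint8); roi[122:228,253:398]=1
m=((h[...,0]>15)&(h[...,0]<35)&(h[...,1]>90)&(h[...,2]>90)&(roi>0)).astype(np.uint8)
n,l,s,ce=cv2.connectedComponentsWithStats(m)
for i in range(1,n):
    if s[i,4]>10: print("tape",ce[i],s[i],onz(c,ce[i],55))
```

```text
tape [294.3 170.4] [292 164   6  13  58] [ 429.8 -298.    55. ]
tape [296.1 216.3] [294 211   5  12  51] [ 483.2 -297.4   55. ]
```

View pics/ctl_crop.png

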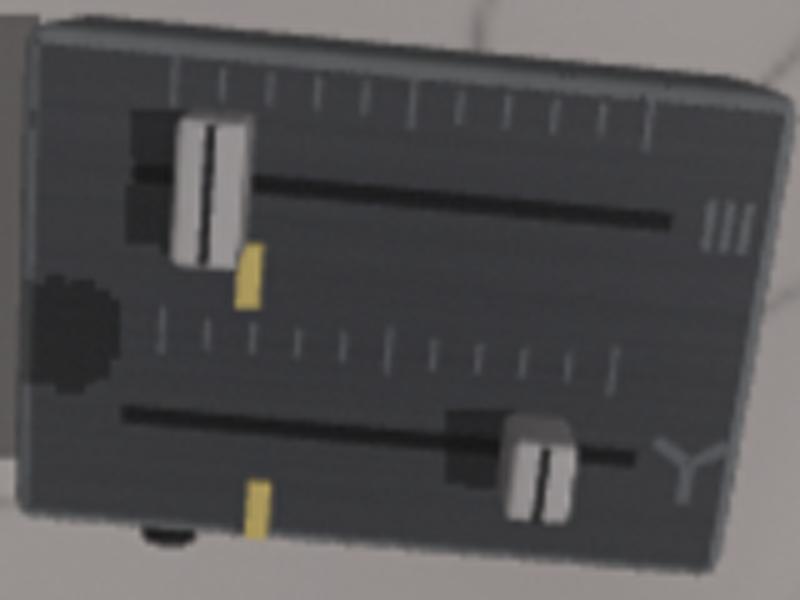

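The crop shows the heat cap at (207,193) with its tape at (249,277), and the fan cap at (541,484) with its tape at (258,510). The tracks slope by about 5°.

Run:
```python
from h import *
np.set_printoptions(precision=2,suppress=True)
c,_=load("w_ctl"); f=lambda x,y:((x+.5)/5-.5+245,(y+.5)/5-.5+115)
def box(a): print([onz(c,f(*p),55)[:2] for p in a])
t=[onz(c,f(*p),55) for p in [(135,172),(672,222),(122,412),(635,459)]]
d=[t[1]-t[0],t[3]-t[2]]; print("tracks",t,[np.linalg.norm(v) for v in d],[np.arctan2(-v[0],v[1]) for v in d])
box([(40,38),(790,102),(712,572),(20,512)])
yaw=np.mean([np.arctan2(-v[0],v[1]) for v in d]); ey=np.array([-np.sin(yaw),np.cos(yaw)]); ex=np.array([ey[1],-ey[0]])
for n,cap,tp in [("heat",(207,194),(249,277)),("fan",(541.5,483),(258,510))]:
    C=onz(c,f(*cap),79)[:2]; P=onz(c,f(*tp),55)[:2]; print(n,C,P,"d along y",(P-C)@ey,"x",(P-C)@ex,"yaw",yaw)
print([ (onz(c,f(*p),55)[:2]) for p in [(175,80),(650,123),(162,330),(613,370)]])
```

```text
tracks [array([ 406.48, -321.6 ,   55.  ]), array([ 417.32, -206.41,   55.  ]), array([ 460.01, -327.17,   55.  ]), array([ 471.24, -211.61,   55.  ])] [np.float64(115.69972389884194), np.float64(116.10070957087964)] [np.float64(-0.09383627769497067), np.float64(-0.09689425284635259)]
[array([ 378.76, -339.97]), array([ 391.97, -183.08]), array([ 498.93, -192.34]), array([ 483.92, -351.78])]
heat [ 407.56 -303.66] [ 429.27 -297.88] d along y 7.820687251235771 x 21.064710160838157 yaw -0.09536526527066164
fan [ 468.39 -235.43] [ 483.48 -297.26] d along y -60.1177603741038 x 20.916167200082572 yaw -0.09536526527066164
[array([ 387.31, -312.27]), array([ 396.29, -212.29]), array([ 441.13, -317.37]), array([ 450.36, -217.57])]
```

```bash
cat >> h.py <<'E'
CY=-0.0954; EY=np.array([-np.sin(CY),np.cos(CY),0])
def st(): return bot.get_state()
def over(x,y,z,yaw,speed=250,rz=None): bot.movel([x,y,z],DN(yaw),max_speed=speed)
def slide(cap,dist,stop=False):
    "pinch the cap at world xy along its track, draw it by dist (mm, + = off)"
    p=np.array([cap[0],cap[1],61.]); bot.grip(0.45,20)
    bot.move_ptp(p+[0,0,80],DN(CY)); bot.movel(p,DN(CY),max_speed=100); bot.grip(0,20)
    q=st(); print("gripped",q["opening"],q["gripper_force"])
    if stop: print("stop",bot.movel(p+EY*dist,max_speed=60,threshold=12))
    else: bot.movel(p+EY*dist,max_speed=40)
    bot.dwell(.3); print("at",st()["tcp_pos"]-p,st()["contact_force"]); bot.grip(0.45); bot.movel(st()["tcp_pos"]+[0,0,80],DN(CY),max_speed=150)
E
python3 - <<'E'
from h import *
np.set_printoptions(precision=2,suppress=True)
slide((407.6,-303.7),99,True)
bot.move_ptp([440,-270,230],DN()); c,im=snap("w_ctl2"); print(st()["t"])
cr=cv2.resize(im[115:235,245:405],None,fx=3,fy=3,interpolation=cv2.INTER_CUBIC)
bot.move_ptp([590,100,420],DN()); c,im=snap("w_rail")
cv2.imwrite("pics/v1.png",np.vstack([cr,cv2.resize(im,(480,300))]))
E
```

```text
gripped 0.1566524543747877 25.581244826316833
stop True
at [ 8.81 89.2   0.75] [ 0.65 -1.79  4.13]
8.1833
```

View pics/v1.png

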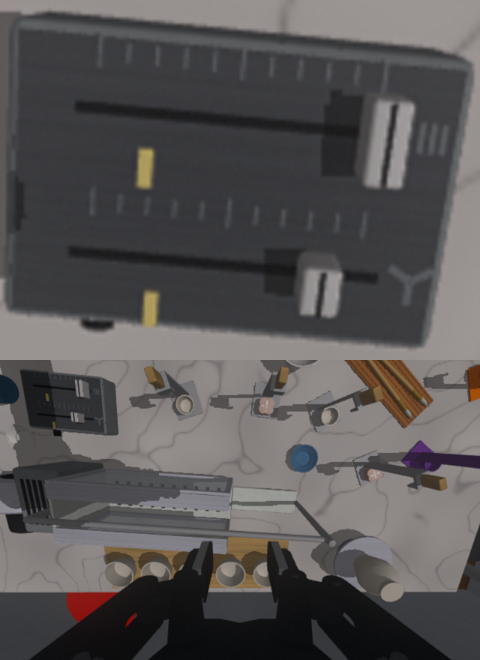

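Heat cap at crop (390,144), beside the +y end of its scale. The lower picture shows the whole dryer, with the rail running to the post at about (440,244) full-res, and the carriers along the top.

Run:
```python
from h import *
np.set_printoptions(precision=2,suppress=True)
c,_=load("w_ctl2"); C=onz(c,((390.5+.5)/3-.5+245,(144.5)/3-.5+115),79)[:2]; print(C,"heat value",-(C-np.array([396.29,-212.29]))@EY[:2])
c,im=load("w_rail"); print(c[1])
cv2.imwrite("pics/rail_crop.png",cv2.resize(im[130:280,200:460],(780,450),interpolation=cv2.INTER_CUBIC))
```

```text
[ 415.88 -213.9 ] heat value -0.2586396524791575
[513.43  99.52 562.48]
```

View pics/rail_crop.png

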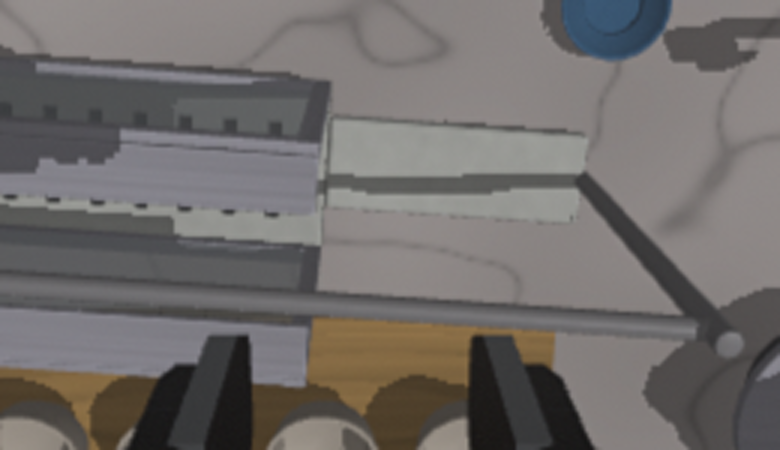

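Rail axis in crop: (0,289), (300,302), (690,327). Post top at (729,344), roof slot mouth corners at about (316,213) and (312,328).

Run:
```python
from h import *
np.set_printoptions(precision=2,suppress=True)
c,_=load("w_rail"); f=lambda x,y:((x+.5)/3-.5+200,(y+.5)/3-.5+130)
L=np.array([onz(c,f(*p),235) for p in [(0,289),(150,295.5),(300,302),(500,315),(690,327)]]); print(L)
k=np.polyfit(L[:,1],L[:,0],1); yaw=np.arctan(-k[0]); print("yaw",yaw)
post=onz(c,f(729,344),249); print("post",post)
e=np.array([-np.sin(yaw),np.cos(yaw)]); ex=np.array([e[1],-e[0]])
x0=np.mean(L[:,:2]@ex)
for p,z,y in [((729,344),249,200),((316,213),203,35),((312,328),203,35)]:
    P=onz(c,f(*p),z)[:2]; print(y,"origin y along:",P@e-y,"x off rail",P@ex-x0)
o=x0*ex; print("x0",x0,"yaw",yaw)
# scene/top cross-check of the rail line at z=235
```

```text
[[649.11 -43.91 235.  ]
 [651.98  15.51 235.  ]
 [654.85  75.19 235.  ]
 [660.6  155.27 235.  ]
 [665.95 232.01 235.  ]]
yaw -0.06149980087786011
post [666.66 242.26 249.  ]
200 origin y along: 82.7737168964183 x off rail 0.5881884240519639
35 origin y along: 83.91636473235576 x off rail -28.293566809807203
35 origin y along: 84.56514269888659 x off rail 25.144625696182516
x0 649.922425996598 yaw -0.06149980087786011
```

Run:
```python
from h import *
np.set_printoptions(precision=2,suppress=True)
G={"A":(579,419),"B":(449,293),"C":(426,159),"D":(426,-26)}; tiles=[]
for n in "ABCD":
    bot.move_ptp([*G[n],310],DN()); c,im=snap("g_"+n)
    h=cv2.cvtColor(im,cv2.COLOR_BGR2HSV); u,v=proj(c,[*G[n],206])[0].astype(int)
    print(n,u,v,"hsv",h[v,u])
    tiles.append(cv2.resize(im[v-65:v+65,u-80:u+80],(400,300) if 0 else (390,300),interpolation=cv2.INTER_CUBIC))
print(st()["t"])
cv2.imwrite("pics/v2.png",np.vstack([np.hstack(tiles[:2]),np.hstack(tiles[2:])]))
```

```text
A 320 197 hsv [ 18 120 123]
B 319 198 hsv [ 17 120 121]
C 318 198 hsv [ 17 122 128]
D 318 198 hsv [ 17 119 135]
14.95
```

View pics/v2.png

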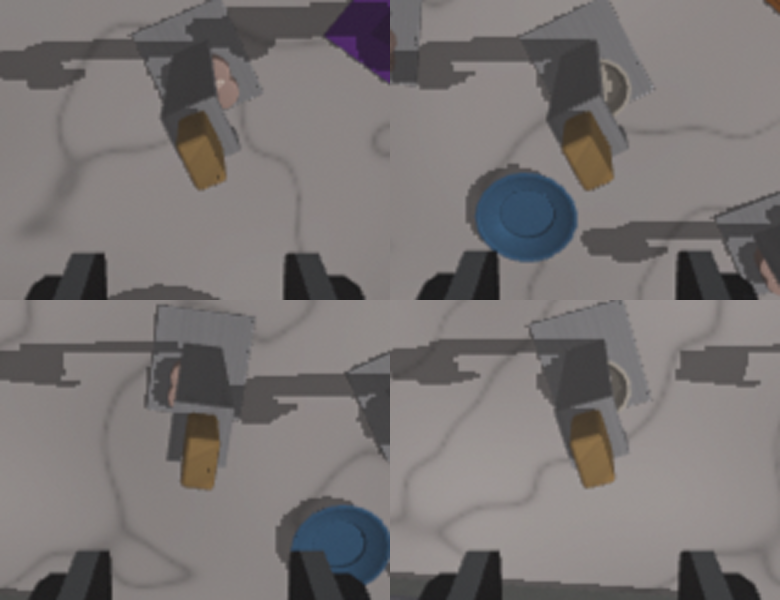

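All four carriers are grey steel with a wooden grip. The bright top faces of the grips are at about tile centre, with the hook opening toward image down (+x). Yaws are about +0.25, +0.4, −0.1 and +0.2.

```bash
cat >> h.py <<'E'
def locate(c,im,guess,zt=216):
    "grip top centre, yaw (long side = carrier x) and size from the lit top face"
    u,v=proj(c,[*guess,zt])[0].astype(int); a,b=max(v-45,0),max(u-45,0)
    s=cv2.resize(im[a:v+45,b:u+45],None,fx=6,fy=6,interpolation=cv2.INTER_CUBIC); h=cv2.cvtColor(s,cv2.COLOR_BGR2HSV)
    w=(h[...,0]>11)&(h[...,0]<26)&(h[...,1]>85)
    t,_=cv2.threshold(h[...,2][w].reshape(-1,1),0,255,cv2.THRESH_OTSU)
    m=cv2.morphologyEx((w&(h[...,2]>t)).astype(np.uint8),cv2.MORPH_OPEN,np.ones((9,9)))
    k=max(cv2.findContours(m,cv2.RETR_EXTERNAL,cv2.CHAIN_APPROX_NONE)[0],key=cv2.contourArea)[:,0]
    P=np.array([onz(c,((x+.5)/6-.5+b,(y+.5)/6-.5+a),zt)[:2] for x,y in k],np.float32)
    r=cv2.minAreaRect(P); q=cv2.boxPoints(r); e=max((q[1]-q[0],q[2]-q[1]),key=np.linalg.norm); e=e*np.sign(e[0])
    return np.array(r[0]),np.arctan2(e[1],e[0]),sorted(r[1]),m
E
python3 - <<'E'
from h import *
np.set_printoptions(precision=2,suppress=True)
G={"A":(579,419),"B":(449,293),"C":(426,159),"D":(426,-26)}
for n in "ABCD":
    c,im=load("g_"+n); p,y,s,m=locate(c,im,G[n]); print(n,p,round(y,3),s)
E
```

```text
A [579.87 420.62] 0.425 [11.438436508178711, 18.77884864807129]
B [450.54 293.94] 0.476 [11.555426597595215, 18.851049423217773]
C [427.18 160.04] -0.118 [10.729043960571289, 18.97380256652832]
D [426.36 -23.89] 0.27 [11.34379768371582, 18.81157112121582]
```

```bash
cat >> h.py <<'E'
DYAW=-0.0615; DO=np.array([653.8,43.6]); DR=R.from_euler("z",DYAW).as_matrix()[:2,:2]
def dw(x,y,z): return [*(DO+DR@np.array([x,y])),z]
def pick(guess,via):
    bot.grip(0.6,40); bot.move_ptp([*guess,310],DN()); bot.dwell(.3); c=cam("wrist"); im=imaging.capture("wrist")
    p,y,s,_=locate(c,im,guess); print("grip",p,y,s)
    if not(9.5<s[0]<13.5 and 16.5<s[1]<21.5): raise SystemExit("bad fit")
    bot.move_ptp([*p,250],DN(y)); bot.movel([*p,183],DN(y),max_speed=100); f0=st()["contact_force"]
    bot.grip(0,40); q=st(); print("held",q["opening"],q["gripper_force"])
    bot.movel([*p,293],DN(y),max_speed=150); bot.dwell(.2); print("lift",st()["contact_force"]-f0)
    for v in via: bot.movel([*v,293],DN(DYAW),max_speed=200)
    bot.movel(dw(-45,112,293),DN(DYAW),max_speed=200)
E
python3 - <<'E'
from h import *
np.set_printoptions(precision=2,suppress=True)
pick((427.2,160),[(540,165)])
bot.movel(dw(0,112,288),DN(DYAW),max_speed=100); c,im=snap("hk"); print(st()["t"],st()["tcp_pos"])
cv2.imwrite("pics/v3.png",cv2.resize(im[120:300,180:460],(784,504),interpolation=cv2.INTER_CUBIC))
E
```

```text
grip [427.24 160.01] -0.13140997 [10.73788070678711, 18.983810424804688]
held 0.1293557564509807 39.931713938713074
lift [ 0.62  0.73 -3.67]
21.2333 [660.41 155.47 288.31]
```

View pics/v3.png

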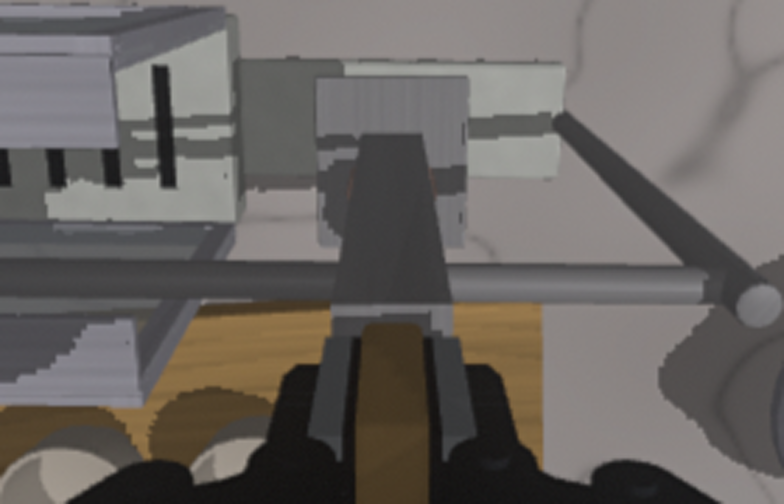

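The carrier is held upright, with its hook over the rail. The rail axis shows at crop (250,280) and (580,283), and the post top at (757,306).

Run:
```python
from h import *
np.set_printoptions(precision=2,suppress=True)
c,im=load("hk"); f=lambda x,y:((x+.5)/2.8-.5+180,(y+.5)/2.8-.5+120)
for p,z in [((40,278),235),((250,280),235),((580,283),235),((680,285),235),((757,306),249)]:
    P=onz(c,f(*p),z); print("dryer frame",DR.T@(P[:2]-DO))
g=cv2.cvtColor(im,cv2.COLOR_BGR2GRAY).astype(int)
for u in (200,240,270,370,390,410): print(u,g[205:236,u])
```

```text
dryer frame [-0.94 23.08]
dryer frame [-0.4  76.17]
dryer frame [  0.41 159.75]
dryer frame [  0.95 185.13]
dryer frame [  0.73 198.75]
200 [81 83 90 96 95 96 90 67 62 65 65 67 68 70 71 71 69 69 67 66 67 81 95 95
 96 96 90 69 70 79 80]
240 [80 83 87 96 97 96 94 80 62 64 67 66 67 69 73 72 71 69 68 67 66 67 73 74
 73 71 70 71 70 72 72]
270 [141 141 141 140 141 141 141 129  80  62  64  67  68  70  73  74  72  70
  68  67  65  69  79  61  58  59  68  96 118 118 118]
370 [136 138 138 137 136 137 137 137 127  81  78  89  96 101 107 115 122 124
 119 114 110 106 100 104 118 117 122 124 122 117 113]
390 [138 138 138 139 137 138 138 138 130  95  77  87  94 100 107 114 122 126
 123 114 111 107 105 115 134 135 135 134 134 134 134]
410 [140 139 139 139 139 138 138 139 134 108  75  84  93 100 105 111 121 126
 125 116 112 107 104 110 133 134 133 133 133 132 132]
```

```bash
cat >> h.py <<'E'
_p=np.array(dw(0,100,0))[:2]; DYAW=-0.068; DR=R.from_euler("z",DYAW).as_matrix()[:2,:2]; DO=_p-DR@[0,100]
def hang(yend):
    bot.movel(dw(0,112,293),DN(DYAW),max_speed=100); f0=st()["contact_force"]
    hit=bot.movel(dw(0,112,255),DN(DYAW),max_speed=50,threshold=6); z=st()["tcp_pos"][2]; print("down",hit,z,st()["contact_force"]-f0)
    if z>262: raise SystemExit("not hooked")
    hit=bot.movel(dw(0,yend,255),DN(DYAW),max_speed=80,threshold=12); q=st(); print("slid",hit,DR.T@(q["tcp_pos"][:2]-DO),q["contact_force"]-f0)
    if hit: raise SystemExit("blocked")
    hit=bot.movel(dw(0,yend,252),DN(DYAW),max_speed=20,threshold=4); bot.dwell(.2); print("rest",hit,st()["tcp_pos"][2],st()["contact_force"]-f0)
    bot.grip(0.35); bot.movel(dw(0,yend,320),DN(DYAW),max_speed=120); print("t",st()["t"])
E
python3 - <<'E'
from h import *
np.set_printoptions(precision=2,suppress=True)
hang(-220)
bot.move_ptp([440,-90,330],DN()); im=imaging.capture("scene"); cv2.imwrite("pics/s1.png",im)
cv2.imwrite("pics/v4.png",cv2.resize(im[170:310,150:450],(780,364),interpolation=cv2.INTER_CUBIC))
E
```

```text
down False 255.36378731190445 [ 0.88 -0.19  0.49]
slid False [   0.01 -219.85] [ 0.52 -0.19  0.55]
rest True 253.42666431696333 [ 0.55 -0.46 10.06]
t 28.1417
```

View pics/v4.png

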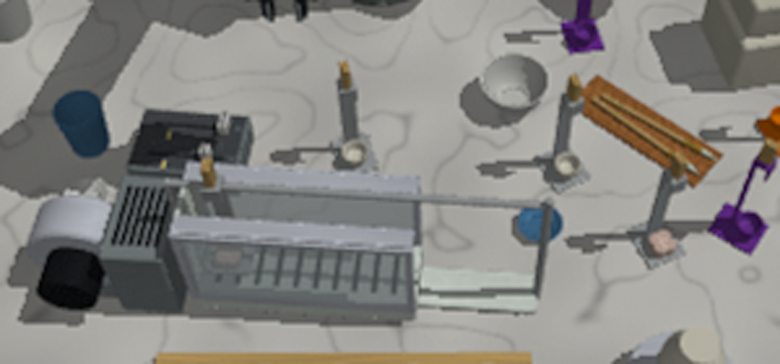

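The first carrier hangs deep in the tunnel (grip at crop (207,170)), and the others are still standing. Next come B, D and A. Each is located again just before it is grasped.

Run:
```python
from h import *
np.set_printoptions(precision=2,suppress=True)
pick((426.4,-24),[(520,163)]); hang(-150)
```

```text
grip [426.37 -23.76] 0.27669927 [11.547520637512207, 18.858449935913086]
held 0.13746072299305467 40.27637600898743
lift [-0.06  0.28 -2.37]
down False 255.2916888978091 [0.01 0.85 1.08]
slid False [  -0.02 -149.81] [-0.43  0.54 -0.67]
rest True 253.39665118495407 [-1.51 -0.18  9.77]
t 41.0333
```

Run:
```python
from h import *
np.set_printoptions(precision=2,suppress=True)
bot.movel([540,150,330],DN()); pick((450.5,294),[(540,200)]); hang(-80)
```

```text
grip [450.59 293.83] 0.48612928 [11.389501571655273, 18.87894058227539]
held 0.13660369946813758 40.71869373321533
lift [ 0.07 -0.18 -4.05]
down False 255.3083886833546 [ 0.44  1.06 -0.61]
slid False [ -0.03 -79.68] [0.33 0.53 0.29]
rest True 253.44472129331635 [0.04 1.43 7.81]
t 54.1833
```

Run:
```python
from h import *
np.set_printoptions(precision=2,suppress=True)
bot.movel([540,150,330],DN()); pick((580,420.6),[(560,300),(560,180)]); hang(-10)
bot.move_ptp([440,-270,230],DN()); c,im=snap("w_ctl3"); s=imaging.capture("scene"); print(st()["t"])
a=cv2.resize(im[115:235,245:405],None,fx=3,fy=3,interpolation=cv2.INTER_CUBIC)
b=cv2.resize(s[190:300,170:340],None,fx=3,fy=3,interpolation=cv2.INTER_CUBIC)[:330,:480]
cv2.imwrite("pics/v5.png",np.vstack([a,b]) if a.shape[1]==b.shape[1] else 0)
```

```text
grip [579.83 420.62] 0.41281742 [11.326661109924316, 18.73855972290039]
held 0.13227608152393408 39.82823610305786
lift [-0.36  0.83 -4.3 ]
down False 255.30941192080286 [ 0.46 -1.02  0.33]
slid False [-0.02 -9.46] [ 0.28 -0.55 -0.02]
rest True 253.5396912671668 [-0.56 -0.5   8.5 ]
t 66.9167
68.7417
```

View pics/v5.png

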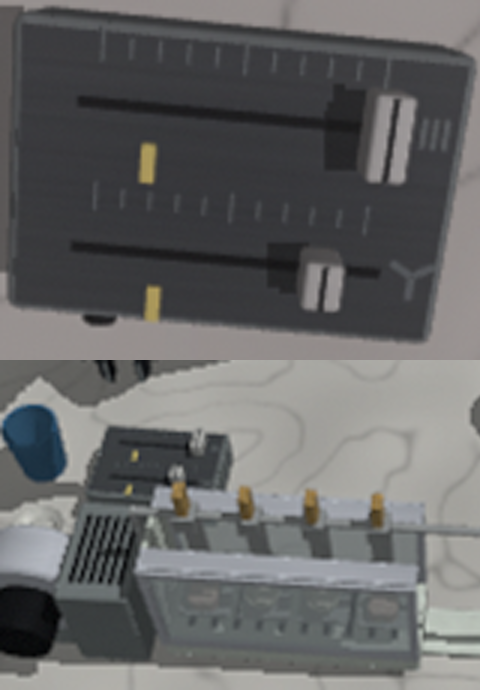

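All four hang inside the tunnel, and heat is still at off. In the crop the fan index is at (324,287) and the tapes are at (147,163) for heat and (153,303) for fan.

```bash
cat >> h.py <<'E'
def tapes(c,im):
    h=cv2.cvtColor(im,cv2.COLOR_BGR2HSV); m=np.zeros(im.shape[:2],np.uint8); r=(slice(122,228),slice(253,398))
    m[r]=((h[...,0]>15)&(h[...,0]<35)&(h[...,1]>90)&(h[...,2]>90))[r]
    n,l,s,ce=cv2.connectedComponentsWithStats(m)
    return [onz(c,ce[i],55) for i in sorted((i for i in range(1,n) if s[i,4]>20),key=lambda i:ce[i][1])]
E
python3 - <<'E'
from h import *
np.set_printoptions(precision=2,suppress=True)
c,im=load("w_ctl3"); T=tapes(c,im); print(T,[t@EY for t in T])
f=lambda x,y:((x+.5)/3-.5+245,(y+.5)/3-.5+115)
cap=onz(c,f(324,287),79); d=(T[1]-cap)@EY; print(cap,d)
slide(cap[:2],d)
bot.move_ptp([440,-270,230],DN()); c,im=snap("w_ctl4"); print(st()["t"])
cv2.imwrite("pics/v6.png",cv2.resize(im[115:235,245:405],None,fx=5,fy=5,interpolation=cv2.INTER_CUBIC))
E
```

```text
[array([ 428.57, -297.85,   55.  ]), array([ 483.02, -297.43,   55.  ])] [np.float64(-255.67364941955927), np.float64(-250.07120947842316)]
[ 468.11 -234.96   79.  ] -60.76788845022917
gripped 0.15549297039439045 25.28774231672287
at [ -5.15 -60.73   0.75] [0.25 1.51 4.78]
74.5917
```

View pics/v6.png

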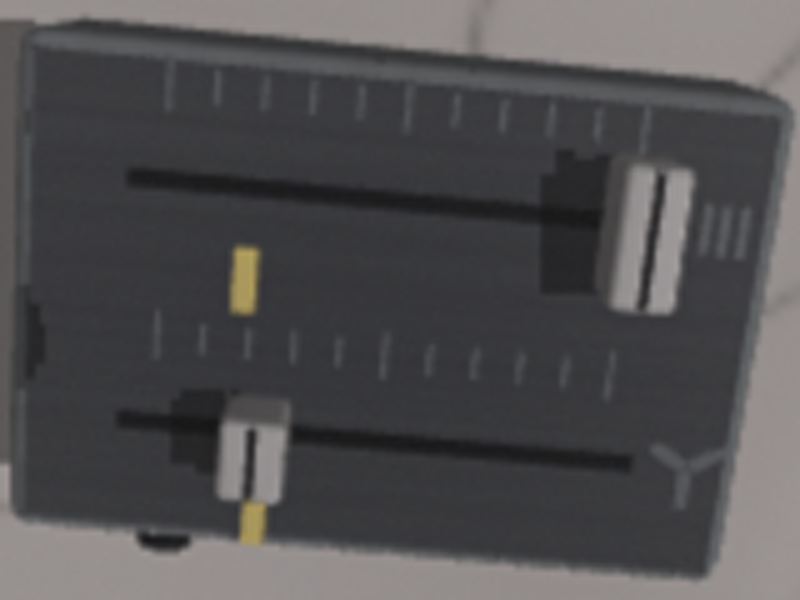

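Fan index at (250.5,463), in line with its tape at (253,522). Heat is still at off, with its index at (652,240).

Run:
```python
from h import *
np.set_printoptions(precision=2,suppress=True)
c,im=load("w_ctl4"); f=lambda x,y:((x+.5)/5-.5+245,(y+.5)/5-.5+115)
T3=tapes(*load("w_ctl3"))
fan=onz(c,f(250.5,463),79); e=(fan-T3[1])@EY; print("fan err",e,(fan-onz(c,f(253,522),55))@EY)
if abs(e)>2.2: raise SystemExit
cap=onz(c,f(652,240),79); d=(T3[0]-cap)@EY; print(cap,d)
slide(cap[:2],d)
bot.move_ptp([440,-270,230],DN()); c,im=snap("w_ctl5"); s=imaging.capture("scene"); print(st()["t"])
cv2.imwrite("pics/v7.png",np.hstack([cv2.resize(im[115:235,245:405],None,fx=3,fy=3,interpolation=cv2.INTER_CUBIC),cv2.resize(s[180:300,150:250],None,fx=3,fy=3,interpolation=cv2.INTER_CUBIC)]))
```

```text
fan err -0.028234156660700113 -0.23899678394636045
[ 415.96 -214.41   79.  ] -81.8615551193826
gripped 0.15604584025535756 25.667424201965332
at [ -7.12 -81.67   0.69] [1.08 0.55 5.04]
81.025
```

View pics/v7.png

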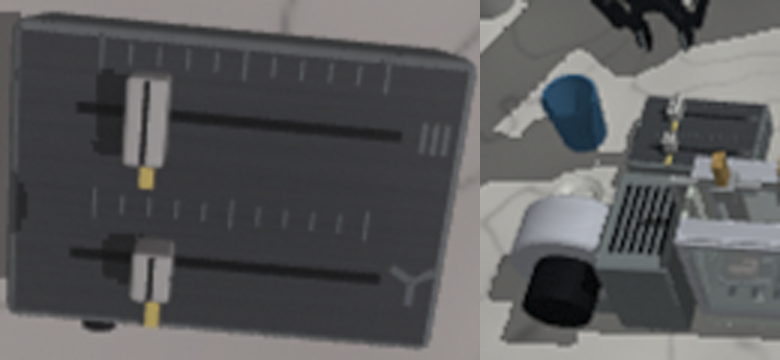

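Heat index at (147,122) with its tape at (147,178), and fan index at (151,279) with its tape at (151,314). Both are lined up, and the carriers are undisturbed.

```bash
python3 -c "
from h import *
c,im=load('w_ctl5'); f=lambda x,y:((x+.5)/3-.5+245,(y+.5)/3-.5+115)
T=tapes(*load('w_ctl3')); print((onz(c,f(147,122),79)-T[0])@EY,(onz(c,f(151,279),79)-T[1])@EY)
print(bot.sign_off())"
```

```text
0.7018365313390452 0.21191093868881167
the job is handed in; nothing more can be done
None
```

The job is handed in at about 81 s of the 200 s: all four carriers hang inside the tunnel, and by my camera measurements the fan slider is within 0.3 mm and the heat slider within 0.8 mm of their tape strips (no verdict came back).

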